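# Return a carton to its pick bin and slide the bin back into the row

## Task

Put the white carton with the blue band back into the empty cardboard bin that stands pulled out on the bench, and slide that bin back, low front towards the open bench, into the empty place in the row of bins (marked by the blue arrow sticker), so that it stands square with its front in line with the bins beside it. Push the bin along the bench rather than lifting or tipping it, and leave the carton lying in it. Do not shift the other bins or knock about the orange-banded carton or the jar.

Things in the scene. Friction and masses are not known exactly. Their poses are not given: they have to be found in the camera images.
- stock_bin: Empty loose kraft card bin, open top, 160 mm deep (x) x 105 wide (y), about 180 g. Front wall 55 high at x -80, back 95 high at x +80; sides slope from 55 at the front to 95 at x +10, then level; all 4 thick. White label with blue patch on the front. Origin: centre of underside; x from low front to high back, z up. Starts out on the bench, back towards the row, up to 0.6 rad off square.
- stock_bin_front (a point): Middle of the top edge of the pulled-out bin's front face: 80 in front of the bin's origin (at its x = -80 mm), 55 mm above the bench.
- blue_carton: White product carton with a blue band, 64 (x) x 44 (y) x 36 mm high (z), about 120 g, loose, lying flat on the bench. Origin: centre of its underside.
- bay: The empty place: a flat blue arrow sticker on the bench, with a filled bin or the steel end plate on each side. Origin: on the bench, where the bin's origin must come. x points into the row (as the arrow), y along it. Gap about 125 mm wide for the 105 bin (beside the end plate about 10 free on that side too). Nothing stops the bin at the right depth; a steel upstand 34 high stands 25 mm behind the proper place of its back.
- bay_front (a point): Where the middle of the top edge of the bin's front face belongs when it is home: 80 mm in front of the bay's origin, 55 mm above the bench, in line with the fronts of the bins beside it (which are up to 3 mm out of line).
- rack: Fixed frame of the row: steel rear upstand 34 mm high, two end plates 75 high, 3 thick, and a fixed filled bin (yellow cartons) at the far end. Origin: on the bench, middle of the central place. x into the row, y along it towards the robot. Three places at y +115, 0, -115 (mm), one of them empty.
- neighbour_a: Filled bin in the row with green and white cartons, contents up to 84 mm high; same bin as the pulled-out one (160 x 105 x 95), loose, about 600 g. Origin: centre of the underside; same axes as the bay. Must stay where it is.
- neighbour_b: Filled bin in the row with four amber bottles with white caps, up to 84 mm high; same bin as the pulled-out one (160 x 105 x 95), loose, about 600 g. Origin: centre of the underside; same axes as the bay. Must stay where it is.
- orange_carton: White product carton with an orange band, 64 x 44 x 36 mm high, loose; bystander. Origin: centre of its underside.
- amber_jar: Amber jar with a white lid, diameter 60 mm, 85 high, loose, upright; bystander. Origin: centre of its underside.
Not all that is in view belongs to the job. Leave any green or pink look-alike of the blue_carton alone.

How it is judged:
By the outcome, as a careful person would: the job done as asked, in the order asked, and still so for the second after the job is handed in, with the robot touching nothing.
It also fails if it takes over 72 s, if anything falls off the work surface, if the arm or the gripper's body presses on something with over 40 N, if the wrist force passes 120 N, or if a joint passes its speed limit or range.

## Robot

A 6-joint arm with a two-finger parallel gripper is mounted at the origin on the work surface. World frame = base frame: x ahead of the robot, y to its left, z up, the work surface at z = 0. Lengths are in mm, angles in rad, forces in N, time in s.
With the tool pointing down it reaches from about 300 to 775 mm from the base axis. Payload 14.6 kg.
Tool frame: the origin (TCP) lies at the very end of the fingers, on their centre line; the grasp point (between the pads) lies 19 mm behind it; z points along the fingers, y is the line along which they close (so a half turn about z gives the same grasp; the last joint's range is limited). The gripper opens to 94 mm and grips with 3 to 60 N. Pads are 16 mm wide; open, the fingers measure 119 mm over their backs; the gripper's body (75 mm by 177 mm) begins 78 mm behind the grasp point.
Start: joints at [1.046, 0.3, 1.521, -0, 1.321, -0.067], TCP at [243.083, 493.356, 205.446] pointing down, gripper open.
Joint ranges: [-3.03, 3.03], [-0.79, 2.21], [0.23, 2.52], [-1.04, 4.18], [0, 3.07], [-2.55, 2.55]. Speed limits (rad/s): [2.22, 2.22, 2.57, 3.14, 3.14, 3.14].

## Interface

Orientations are given as [roll, pitch, yaw] about the fixed x, y, z axes, in that order (R = Rz(yaw) Ry(pitch) Rx(roll)).
In Python, from cell import manip gives the robot as it stands.
- The arm moves only by the tool servo_tool, never from a script. Its argument "motion" is a list that holds one entry, the list of rows, each a list of 7 numbers: the shift along the world's x, y, z as a fraction of full scale, then the turn, a rotation vector about the world's x, y, z as a fraction of full scale, then the closure, from 0 (fully open) to 1 (shut). In form: [[[x, y, z, rx, ry, rz, gripper], ...]]. A call has 1 to 10 rows; each row is the pose to reach, as a shift and turn from the pose commanded when the call began, turning the shorter way round; what a row does not reach only later rows make up. Full scale, the value 1, is 0.5 m for a shift and pi rad for a turn. A row lasts 1/10 s, in which the tool goes at most 50 mm and 8.59 degrees, less where a joint would pass 70% of its speed; a pose out of reach is approached as far as the arm can. A call with a number of a shift or a turn outside -1 to 1 is refused whole. A call with a gripper value outside its range is refused whole. The fingers move at their own pace and stop on an object; "newtons" is the grip in N (left out, the last holds). Time passes only in rows, so rows that repeat a pose let the fingers close. It gives the time, the measured TCP pose, the force, the opening and the grip force at its end, in the units of the state.
- manip.read_state(): the state, without advancing time (a new reading comes with each control period).
- manip.camera(name): name is "scene" or "top" or "wrist"; returns a dict with "frame" (420x560x3 uint8, red, green, blue), "range_z" (420x560 float32, mm along the optical axis (not along the pixel's ray), 0 where there is no reading), "vfov" (degrees; the focal length in pixels is half the picture's height over the tangent of half this angle, whatever the lens; pixels are square), "cx", "cy" (the principal point, pixels), "cam_to_world" (4x4, takes a point from camera to world coordinates). Camera axes: x right, y down, z forward; pixel columns grow to the right and rows downward; lengths in mm; the calibration is good to about 2 mm. A picture is of the moment at which its call begins.
- manip.sign_off(): hands the job in; it is judged then, once.
The state is a dict: "clock": time; "joints": joint angles; "qd": joint speeds; "effort": joint torques, N m; "eef_pos": TCP position; "eef_rot": TCP orientation; "wrist_force": force on the tool from outside, world axes, zero at the start; "moment": the same for the moment, N m; "finger_gap": finger opening in mm; "finger_force": force on a finger pad.
Only numpy, scipy, OpenCV 4.12 (cv2) and the standard library are available. Lean on these libraries where they do the work, as an engineer would, in place of code of your own. Each camera call takes 0.05 s, during which the arm holds its last target. There are 200 camera calls.

## Working session

There is one attempt and no reset: what is moved stays moved. The work goes in short steps, Python scripts to look and compute and a tool call to move; the robot and the scene stay as the last step left them, time stands still between calls to the robot, and variables do not carry over. Pictures are saved under pics/ and viewed, at most 10 in all, crops included, and the job is handed in when it is done.

Besides the shell and the picture viewer there is one more tool, called after "Request:" in YAML: its name, and indented under it one key for each argument. servo_tool: Moves the arm, as the interface text tells. Its arguments: {"type":"object","properties":{"motion":{"type":"array"},"newtons":{"type":"number"}},"required":["motion"]}

```bash
mkdir -p pics; cat > h.py <<'E'
import numpy as np, cv2
from cell import manip
def cam(n):
    c=manip.camera(n); c['f']=210/np.tan(np.radians(c['vfov'])/2); c['T']=np.array(c['cam_to_world']); return c
def ray(c,u,v):
    d=c['T'][:3,:3]@np.array([(u-c['cx'])/c['f'],(v-c['cy'])/c['f'],1.]); return c['T'][:3,3],d
def onz(c,u,v,z):
    o,d=ray(c,u,v); return o+d*(z-o[2])/d[2]
def cloud(c):
    v,u=np.mgrid[:420,:560]; z=c['range_z']
    P=np.stack([(u-c['cx'])/c['f']*z,(v-c['cy'])/c['f']*z,z],-1)@c['T'][:3,:3].T+c['T'][:3,3]
    P[z==0]=np.nan; return P
def save(c,name,crop=None,k=1):
    im=c['frame'][:,:,::-1]
    if crop: x0,y0,x1,y1=crop; im=im[y0:y1,x0:x1]
    cv2.imwrite('pics/'+name,cv2.resize(im,None,fx=k,fy=k,interpolation=cv2.INTER_CUBIC))
E
python3 - <<'E'
from h import *
import pickle
s=manip.read_state(); print(s['clock'],s['eef_pos'],s['eef_rot'],s['finger_gap'],s['wrist_force'])
d={n:cam(n) for n in('scene','top','wrist')}
pickle.dump(d,open('c0.pkl','wb'))
for n,c in d.items(): print(n,c['f'],c['T'].round(2).tolist())
a=np.vstack([d['scene']['frame'],]);
save(d['scene'],'s0.png'); save(d['top'],'t0.png')
E
```

```text
0.0 [242.95885175 493.13096935 204.88839283] [-3.14044555e+00 -7.15841817e-05  2.68380388e+00] 94.00558490843198 [ 0.29229738 -0.57401903  0.28605647]
scene 406.11502831278415 [[0.54, 0.73, -0.43, 973.94], [0.84, -0.46, 0.27, -367.01], [0.0, -0.5, -0.86, 1012.53], [0.0, 0.0, 0.0, 1.0]]
top 395.19752691206355 [[-0.07, -0.98, 0.21, 323.4], [-1.0, 0.07, -0.02, -65.09], [0.01, -0.21, -0.98, 926.86], [0.0, 0.0, 0.0, 1.0]]
wrist 313.6525195203424 [[0.44, 0.86, 0.26, 167.39], [0.9, -0.42, -0.13, 530.35], [-0.0, 0.29, -0.96, 382.9], [0.0, 0.0, 0.0, 1.0]]
```

View pics/s0.png

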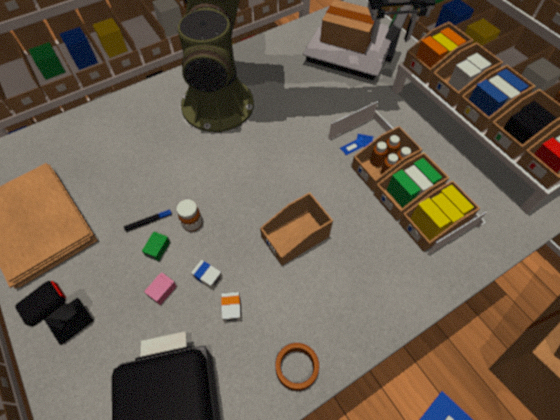

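View pics/t0.png

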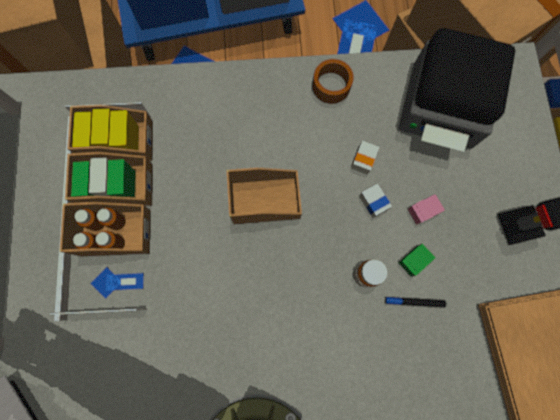

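The scene view shows the blue-band carton at (206,272), the empty bin at (297,228) and the bay arrow at (357,144). In the top view they are at (376,200), (264,194) and (118,282). The candidates in the top view are white/blue (376,200), white/orange (366,156), pink (427,209) and green (418,260). Only the one at (376,200) is white with a blue band, so I'll confirm it in a crop.

```bash
cat > m.py <<'E'
from h import *
def comps(mask):
    n,l,st,ce=cv2.connectedComponentsWithStats(mask.astype(np.uint8)); return [(l==i,st[i],ce[i]) for i in range(1,n) if st[i][4]>15]
def hsv(c): return cv2.cvtColor(c['frame'],cv2.COLOR_RGB2HSV)
def rect(P):
    (x,y),(w,h),a=cv2.minAreaRect(P[:,:2].astype(np.float32)); 
    if w<h: w,h,a=h,w,a+90
    return np.round([x,y,w,h,a],1)
E
cat > m1.py <<'E'
from m import *
import pickle
d=pickle.load(open('c0.pkl','rb'))
save(d['top'],'crop0.png',(320,120,480,300),3)
for n in('top','scene'):
    c=d[n];P=cloud(c);H=hsv(c)
    print(n,'bench z',np.nanmedian(P[230:260,180:240,2]) if n=='top' else np.nanmedian(P[180:200,250:280,2]))
    bl=(H[...,0]>100)&(H[...,0]<128)&(H[...,1]>130)&(H[...,2]>50)
    for m,st,ce in comps(bl):
        p=np.nanmedian(P[m],0)
        if p[2]<60 and p[2]>-20 and st[4]<900: print(' blue',st[:5],ce.round(1),p.round(1))
    # objects by height
    for lo,hi,nm in((26,46,'mid'),(75,102,'high')):
        m=(P[...,2]>lo)&(P[...,2]<hi)
        for mm,st,ce in comps(m):
            if st[4]>60: print(' ',nm,st[4],ce.round(0),rect(P[mm]),'z',np.nanpercentile(P[mm][:,2],[5,50,95]).round(1))
E
python3 m1.py
```

```text
top bench z -0.19724508440447153
 blue [369 196  20  16 152] [378.3 203.7] [ 526.3 -318.8   35.9]
 blue [ 91 268  52  30 709] [114.4 281.9] [391.5 312.2   0.8]
 blue [386 297  18   7 103] [394.  300.3] [ 305.  -331.3   16.4]
  mid 90 [410.  85.] [ 823.7 -433.8  155.3    1.5  160.1] z [27.1 35.8 44.4]
  mid 182 [334.  68.] [ 877.  -246.8   80.6   45.8   76.4] z [27.9 38.3 45.6]
  mid 192 [329.  91.] [ 827.  -233.7   97.9   42.6   69.9] z [27.3 37.5 45.5]
  mid 94 [  9. 104.] [837.3 553.8  34.9  20.2 135.8] z [26.8 35.3 43.5]
  mid 147 [146. 138.] [729.5 218.4 112.1  37.2 158.2] z [26.6 36.8 45.2]
  mid 133 [135. 128.] [745.9 250.9  89.8  29.8 163.6] z [26.8 36.3 45. ]
  mid 95 [409. 126.] [ 716.5 -417.5   66.1   28.5   39.3] z [27.  35.  43.9]
  mid 494 [366. 155.] [ 648.6 -303.7   65.3   44.9  154.2] z [32.1 35.4 38.2]
  mid 184 [142. 187.] [604.1 229.6 129.   62.  143.6] z [27.2 37.7 44.9]
  mid 100 [130. 181.] [620.7 255.4  76.3   2.5 179.2] z [27.  36.5 44.8]
  mid 182 [261. 177.] [609.1 -52.7 155.   30.3 100.4] z [27.2 36.2 44.6]
  mid 537 [376. 199.] [ 539.3 -315.    64.2   45.8
[... 3523 characters left out ...]
38.] [ 41.2 501.4 177.7  54.5  50. ] z [ 76.7  89.  100.5]
  high 619 [476. 137.] [5.622e+02 5.488e+02 5.985e+02 1.460e+01 1.000e-01] z [ 81.4  96.  101.5]
  high 385 [216.  98.] [ 43.3 -12.2 175.2  93.7  69.6] z [ 76.7  88.1 100.5]
  high 3941 [428. 184.] [624.5 316.  337.1 131.9 178.4] z [78.  87.1 95.7]
  high 471 [310. 215.] [563.8 -33.5 120.7 107.9  90.5] z [76.5 88.4 97. ]
  high 299 [187. 209.] [ 371.7 -276.7   52.8   52.1  166. ] z [79.7 85.3 88.1]
  high 148 [ 58. 313.] [ 469.  -655.9   52.9   19.8  109.5] z [76.  86.8 99.8]
  high 860 [163. 346.] [ 668.  -474.4  123.    48.1   70.1] z [77.6 83.5 93. ]
  high 186 [211. 383.] [ 788.3 -422.3  149.9   12.9  163.9] z [ 77.2  95.9 101.5]
```

View pics/crop0.png

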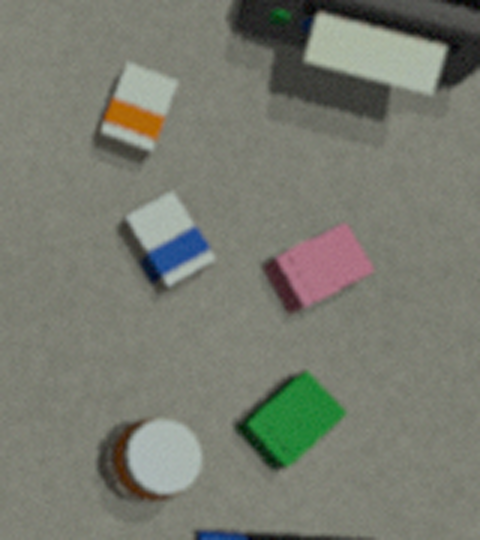

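The crop shows the carton at crop (168,240), which is top (376,200): white with a blue band, so it is the one meant. Both views agree on it: (540,-315), long axis 26°, top at z 36. Next I move over it.

Request:
servo_tool:
  motion:
    - [[0.35, -0.95, 0, 0, 0, -0.42, 0], [0.35, -0.95, 0, 0, 0, -0.42, 0], [0.35, -0.95, 0, 0, 0, -0.42, 0], [0.35, -0.95, 0, 0, 0, -0.42, 0], [0.35, -0.95, 0, 0, 0, -0.42, 0], [0.35, -0.95, 0, 0, 0, -0.42, 0], [0.35, -0.95, 0, 0, 0, -0.42, 0], [0.35, -0.95, 0, 0, 0, -0.42, 0], [0.35, -0.95, 0, 0, 0, -0.42, 0], [0.35, -0.95, 0, 0, 0, -0.42, 0]]

```text
clock: 1.15
eef_pos: [416.1, 22.1, 205.6]
eef_rot: [3.141, -0.0, 1.36]
wrist_force: [1.4, -0.3, -0.6]
finger_gap: 93.9
finger_force: 0.0
```

```bash
cat > st.py <<'E'
from h import *
from scipy.spatial.transform import Rotation as R
s=manip.read_state(); r=s['eef_rot']
y=R.from_euler('xyz',r).as_matrix()[:,1]
print(round(s['clock'],2),np.round(s['eef_pos'],1),'closing',np.degrees(np.arctan2(y[1],y[0])).round(1),np.round(s['joints'],2),'F',np.round(s['wrist_force'],1),round(s['finger_gap'],1),s['finger_force'])
E
python3 st.py
```

```text
1.15 [416.1  22.1 205.6] closing -12.1 [-0.03 -0.    1.87  0.    1.28  0.18] F [ 1.4 -0.3 -0.6] 93.9 0.0
```

Request:
servo_tool:
  motion:
    - [[0.244, -0.666, -0.17, 0, 0, -0.29, 0], [0.244, -0.666, -0.17, 0, 0, -0.29, 0], [0.244, -0.666, -0.17, 0, 0, -0.29, 0], [0.244, -0.666, -0.17, 0, 0, -0.29, 0], [0.244, -0.666, -0.17, 0, 0, -0.29, 0], [0.244, -0.666, -0.17, 0, 0, -0.29, 0], [0.244, -0.666, -0.17, 0, 0, -0.29, 0], [0.244, -0.666, -0.17, 0, 0, -0.29, 0], [0.244, -0.666, -0.17, 0, 0, -0.29, 0], [0.244, -0.666, -0.17, 0, 0, -0.29, 0]]

```text
clock: 2.15
eef_pos: [537.7, -308.2, 120.2]
eef_rot: [-3.141, 0.0, 0.453]
wrist_force: [-0.7, 0.2, 1.2]
finger_gap: 93.8
finger_force: 0.0
```

```bash
python3 st.py; python3 - <<'E'
from m import *
c=cam('wrist');P=cloud(c)
for mm,st,ce in comps((P[...,2]>26)&(P[...,2]<46)):
    if st[4]>200: print(st[4],ce.round(0),rect(P[mm]),np.nanmedian(P[mm][:,2]))
E
```

```text
2.15 [ 537.7 -308.2  120.2] closing -64.0 [-0.58  0.53  1.4   0.    1.21  0.54] F [-0.7  0.2  1.2] 93.8 0.0
1809 [511.  66.] [ 721.6 -423.7   94.9   43.6   32.3] 35.06106520755765
1902 [96. 87.] [ 564.4 -136.7  104.8    3.1    0.6] 36.93519732254384
4837 [334.  87.] [ 649.1 -304.9   64.2   44.6  153.9] 34.72941785108037
582 [ 31. 127.] [515.3 -95.7  62.8   1.6  90.9] 36.00851833072247
3508 [285. 210.] [ 539.8 -316.4   64.6   44.    25.2] 34.865727739286285
692 [355. 293.] [ 495.1 -409.3   51.1   22.4   52.7] 34.82983068772103
359 [408. 276.] [ 534.8 -451.8   31.7   15.8   64.6] 34.481510393582994
458 [192. 322.] [ 395.4 -287.2   37.9    8.4   71.9] 36.01191626498667
773 [289. 375.] [ 381.8 -402.2   65.4   22.   120. ] 35.11650024543377
```

Request:
servo_tool:
  motion:
    - [[0, 0, -0.1, 0, 0, 0, 0], [0, 0, -0.16, 0, 0, 0, 0], [0, 0, -0.2, 0, 0, 0, 0], [0, 0, -0.224, 0, 0, 0, 0], [0, 0, -0.224, 0, 0, 0, 0], [0, 0, -0.224, 0, 0, 0, 1], [0, 0, -0.224, 0, 0, 0, 1], [0, 0, -0.224, 0, 0, 0, 1], [0, 0, -0.224, 0, 0, 0, 1], [0, 0, -0.224, 0, 0, 0, 1]]
  newtons: 20

```text
clock: 3.2
eef_pos: [538.1, -308.9, 8.8]
eef_rot: [3.141, -0.0, 0.453]
wrist_force: [1.2, -1.3, 0.2]
finger_gap: 57.5
finger_force: 0.4
```

Request:
servo_tool:
  motion:
    - [[0, 0, 0, 0, 0, 0, 1], [0, 0, 0, 0, 0, 0, 1], [0, 0, 0, 0, 0, 0, 1], [0, 0, 0, 0, 0, 0, 1]]

```text
clock: 3.6
eef_pos: [538.1, -309.1, 8.7]
eef_rot: [3.141, -0.0, 0.453]
wrist_force: [0.6, -2.3, 2.6]
finger_gap: 43.5
finger_force: 20.0
```

Request:
servo_tool:
  motion:
    - [[0, 0, 0.09, 0, 0, 0, 1], [0, 0, 0.18, 0, 0, 0, 1], [0, 0, 0.27, 0, 0, 0, 1], [0.005, 0.05, 0.28, 0, 0, -0.03, 1], [0.015, 0.14, 0.28, 0, 0, -0.06, 1], [0.025, 0.24, 0.28, 0, 0, -0.1, 1], [0.035, 0.34, 0.28, 0, 0, -0.143, 1], [0.045, 0.44, 0.28, 0, 0, -0.143, 1], [0.052, 0.518, 0.28, 0, 0, -0.143, 1], [0.052, 0.518, 0.28, 0, 0, -0.143, 1]]

```text
clock: 4.6
eef_pos: [563.6, -45.4, 148.0]
eef_rot: [-3.141, 0.001, 0.009]
wrist_force: [-0.1, 0.1, -2.0]
finger_gap: 43.8
finger_force: 20.0
```

```bash
python3 st.py; python3 - <<'E'
from m import *
for n in('top','scene'):
    c=cam(n);P=cloud(c); q=P.reshape(-1,3)
    for lo,hi in((88,98),(48,57)):
        w=q[(q[:,2]>lo)&(q[:,2]<hi)&(q[:,0]>480)&(q[:,0]<650)&(q[:,1]>-150)&(q[:,1]<50)]
        print(n,lo,len(w),rect(w))
E
```

```text
4.6 [563.6 -45.4 148. ] closing -89.5 [-0.15  0.39  1.54  0.    1.21  1.42] F [-0.1  0.1 -2. ] 43.8 19.99975562095642
top 88 0 [0. 0. 0. 0. 0.]
top 48 81 [ 560.6 -123.5  101.6   31.7  175.7]
scene 88 146 [564.5 -18.6 105.5  92.7 179.5]
scene 48 213 [565.4 -55.3 160.7 105.9  90.5]
```

Request:
servo_tool:
  motion:
    - [[0, 0, -0.08, 0, 0, 0, 1], [0, 0, -0.16, 0, 0, 0, 1], [0, 0, -0.22, 0, 0, 0, 1], [0, 0, -0.25, 0, 0, 0, 1], [0, 0, -0.265, 0, 0, 0, 1], [0, 0, -0.265, 0, 0, 0, 1], [0, 0, -0.265, 0, 0, 0, 0.36], [0, 0, -0.265, 0, 0, 0, 0.36], [0, 0, -0.265, 0, 0, 0, 0.36], [0, 0, -0.265, 0, 0, 0, 0.36]]

```text
clock: 5.7
eef_pos: [564.3, -49.8, 16.6]
eef_rot: [3.141, -0.001, 0.004]
wrist_force: [-0.2, 0.3, -0.0]
finger_gap: 60.1
finger_force: 0.0
```

Request:
servo_tool:
  motion:
    - [[0, 0, 0.1, 0, 0, 0, 0.36], [0, 0, 0.2, 0, 0, 0, 0.3], [0, 0, 0.28, 0, 0, 0, 0.25], [0.1, 0, 0.3, 0, 0, 0, 0.25], [0.2, 0, 0.3, 0, 0, 0, 0.25], [0.22, 0, 0.3, 0, 0, 0, 0.25], [0.22, 0, 0.3, 0, 0, 0, 0.25]]

```text
clock: 6.4
eef_pos: [674.7, -49.7, 164.9]
eef_rot: [-3.141, 0.001, 0.004]
wrist_force: [-0.0, -0.2, 0.5]
finger_gap: 70.3
finger_force: 0.0
```

```bash
python3 st.py; cat > rack.py <<'E'
from m import *
import pickle
d=pickle.load(open('c0.pkl','rb'))
def lin(x,y,keep=3):
    for _ in range(6):
        p=np.polyfit(x,y,1); r=y-np.polyval(p,x); k=abs(r)<keep; x,y=x[k],y[k]
    return p,len(x)
for n in('top','scene'):
    c=d[n];P=cloud(c);q=P.reshape(-1,3);H=hsv(c)
    q=q[~np.isnan(q[:,0])]
    # sticker
    bl=(H[...,0]>100)&(H[...,0]<128)&(H[...,1]>110)&(H[...,2]>50)
    m,st,ce=max((k for k in comps(bl) if abs(np.nanmedian(P[k[0]],0)[:2]-[391,311]).max()<15),key=lambda k:k[1][4])
    v,u=np.nonzero(m); G=np.array([onz(c,a,b,0) for a,b in zip(u,v)]); print(n,'sticker',rect(G),G[:,1].min(),G[:,1].max(),G.mean(0))
    # fronts: band z 40..56 near y 220-245 ; back edges / sides from z>90
    for nm,x0,x1 in(('b',450,568),('a',568,681),('fix',681,800)):
        f=q[(q[:,2]>25)&(q[:,2]<50)&(q[:,0]>x0+15)&(q[:,0]<x1-15)&(q[:,1]>215)&(q[:,1]<250)]
        p,k=lin(f[:,0],f[:,1]); 
        s=q[(q[:,2]>90)&(q[:,2]<99)&(q[:,0]>x0)&(q[:,0]<x1)&(q[:,1]>200)&(q[:,1]<420)]
        xm=(x0+x1)/2
        print(n,nm,'front y',np.polyval(p,xm).round(1),'slope deg',np.degrees(np.arctan(p[0])).round(2),k,'rim',rect(s),len(s))
    # end plate
    e=q[(q[:,2]>60)&(q[:,2]<78)&(q[:,0]>290)&(q[:,0]<350)&(q[:,1]>200)&(q[:,1]<420)]
    print(n,'plate',len(e),rect(e)if len(e)>5 else '')
    u=q[(q[:,2]>29)&(q[:,2]<38)&(q[:,0]>330)&(q[:,0]<450)&(q[:,1]>395)&(q[:,1]<430)]
    if len(u)>5: print(n,'upstand',rect(u),np.percentile(u[:,1],[5,50,95]))
E
python3 rack.py
```

```text
6.4 [674.7 -49.7 164.9] closing -89.8 [-0.13  0.62  1.16  0.    1.37  1.44] F [-0.  -0.2  0.5] 70.3 0.0
top sticker [396.1 297.9 117.9  65.6 100.1] 239.96274666290122 357.2022889113698 [391.3265957 302.2374324   0.       ]
top b front y 221.9 slope deg -1.26 134 rim [508.3 339.9 106.   85.6 177.5] 316
top a front y 216.4 slope deg -0.64 113 rim [622.6 335.4 106.   83.9 179.5] 300
top fix front y -134.1 slope deg 83.2 6 rim [738.  312.  129.2 107.7  89.4] 605
top plate 126 [329.  318.2 178.6   3.   88.8]
top upstand [391.2 408.7 114.3   6.6 178.8] [406.3587601  408.46089131 411.63247427]
scene sticker [389.6 300.1 116.8  47.6  99.9] 242.16879403123755 359.756135867339 [ 3.89570336e+02  3.03954772e+02 -9.05871217e-16]
scene b front y 222.8 slope deg -1.63 118 rim [510.7 341.2 106.9  87.6 178.1] 189
scene a front y 217.3 slope deg -0.6 125 rim [624.7 334.5 107.9  86.8 179.2] 180Traceback (most recent call last):
  File "rack.py", line 18, in <module>
    p,k=lin(f[:,0],f[:,1]);
        ~~~^^^^^^^^^^^^^^^
  File "rack.py", line 6, in lin
    p=np.polyfit(x,y,1); r=y-np.polyval(p,x); k=abs(r)<keep; x,y=x[k],y[k]
    raise TypeError("expected non-empty vector for x")
TypeError: expected non-empty vector for x
```

Request:
servo_tool:
  motion:
    - [[0, -0.01, -0.1, 0, 0, -0.008, 0.25], [0, -0.01, -0.2, 0, 0, -0.008, 0.25], [-0.03, -0.01, -0.27, 0, 0, -0.008, 0.25], [-0.06, -0.01, -0.29, 0, 0, -0.008, 0.25], [-0.08, -0.01, -0.29, 0, 0, -0.008, 0.25], [-0.1, -0.01, -0.29, 0, 0, -0.008, 0.25], [-0.12, -0.01, -0.29, 0, 0, -0.008, 0.25], [-0.14, -0.01, -0.29, 0, 0, -0.008, 0.25], [-0.16, -0.01, -0.29, 0, 0, -0.008, 0.25]]

```text
clock: 7.3
eef_pos: [592.8, -54.8, 21.6]
eef_rot: [3.142, -0.001, -0.021]
wrist_force: [2.1, 0.5, -0.8]
finger_gap: 70.4
finger_force: 0.7
```

```bash
python3 st.py; cat > bin.py <<'E'
from m import *
import sys
xc,yc=map(float,sys.argv[1:3])
for n in sys.argv[3:] or('top','scene'):
    c=cam(n);P=cloud(c); q=P.reshape(-1,3); H=hsv(c).reshape(-1,3)
    br=(H[:,0]<22)&(H[:,1]>70)
    for lo,hi in((78,98),(10,98)):
        w=q[br&(q[:,2]>lo)&(q[:,2]<hi)&(abs(q[:,0]-xc)<62)&(abs(q[:,1]-yc)<90)]
        if len(w)>20: print(n,lo,len(w),rect(w),'y',np.percentile(w[:,1],[.5,99.5]).round(1),'x',np.percentile(w[:,0],[.5,99.5]).round(1))
E
python3 bin.py 561 -57
```

```text
7.3 [592.8 -54.8  21.6] closing -91.2 [-0.15  0.6   1.54  0.    0.99  1.44] F [ 2.1  0.5 -0.8] 70.4 0.6644950713962317
top 10 139 [ 540.5 -131.2   81.4   15.3    8.6] y [-134.8 -118. ] x [499.1 580.1]
scene 10 279 [573.7 -73.  176.8  72.8  61.3] y [-135.2   20.3] x [501.1 599.8]
```

Request:
servo_tool:
  motion:
    - [[-0.03, 0, 0, 0, 0, 0, 0.25], [-0.06, 0, 0, 0, 0, 0, 0.25], [-0.09, 0, 0, 0, 0, 0, 0.25], [-0.12, 0, 0, 0, 0, 0, 0.25], [-0.15, 0, 0, 0, 0, 0, 0.25], [-0.18, 0, 0, 0, 0, 0, 0.25], [-0.21, 0, 0, 0, 0, 0, 0.25], [-0.235, 0, 0, 0, 0, 0, 0.25], [-0.25, 0, 0, 0, 0, 0, 0.25], [-0.26, 0, 0, 0, 0, 0, 0.25]]

```text
clock: 8.4
eef_pos: [464.1, -54.9, 21.6]
eef_rot: [3.141, -0.002, -0.021]
wrist_force: [4.0, -0.6, 3.4]
finger_gap: 70.7
finger_force: 1.6
```

Request:
servo_tool:
  motion:
    - [[0, 0, 0, 0, 0, 0, 0.25], [0.06, 0, 0, 0, 0, 0, 0.25], [0.1, 0, 0.1, 0, 0, 0, 0.25], [0.12, 0, 0.2, 0, 0, 0, 0.25], [0.14, 0, 0.3, 0, 0, 0, 0.25], [0.24, 0, 0.3, 0, 0, 0, 0.25], [0.3, 0, 0.3, 0, 0, 0, 0.25], [0.3, 0, 0.3, 0, 0, 0, 0.25]]

```text
clock: 9.2
eef_pos: [616.1, -54.7, 169.9]
eef_rot: [-3.141, 0.001, -0.021]
wrist_force: [0.1, -0.1, -0.4]
finger_gap: 70.3
finger_force: 0.0
```

```bash
python3 st.py; python3 bin.py 395 -57; python3 - <<'E'
from h import *
save(cam('top'),'t1.png')
E
```

```text
9.2 [616.1 -54.7 169.9] closing -91.2 [-0.15  0.48  1.35  0.    1.31  1.44] F [ 0.1 -0.1 -0.4] 70.3 0.0
top 10 207 [ 399.2 -122.2  104.5   26.9  177.4] y [-135.  -106.6] x [347.3 451. ]
scene 78 328 [402.9 -28.9 110.8 108.   88.3] y [-82.8  26.8] x [349.6 456.8]
scene 10 1580 [403.  -53.9 161.2 109.3  88.7] y [-134.5   25.2] x [349.5 456.7]
```

View pics/t1.png

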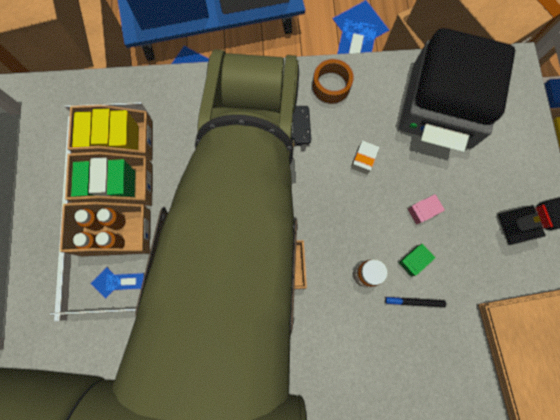

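The top view shows the arm hiding the bin, with only its front visible at (300,265). The scene camera puts the bin at (402.5,-55) and yaw 88.7°. It needs another 17 mm sideways.

Request:
servo_tool:
  motion:
    - [[-0.1, 0, 0, 0, 0, 0, 0.25], [-0.18, 0, -0.08, 0, 0, 0, 0.25], [-0.22, 0, -0.18, 0, 0, 0, 0.25], [-0.24, 0, -0.26, 0, 0, 0, 0.25], [-0.26, 0, -0.296, 0, 0, 0, 0.25], [-0.29, 0, -0.296, 0, 0, 0, 0.25], [-0.31, 0, -0.296, 0, 0, 0, 0.25], [-0.325, 0, -0.296, 0, 0, 0, 0.25], [-0.338, 0, -0.296, 0, 0, 0, 0.25], [-0.338, 0, -0.296, 0, 0, 0, 0.25]]

```text
clock: 10.35
eef_pos: [444.7, -54.9, 23.5]
eef_rot: [3.141, -0.001, -0.021]
wrist_force: [-0.1, -0.5, 0.0]
finger_gap: 70.6
finger_force: 0.0
```

Request:
servo_tool:
  motion:
    - [[0, 0, 0, 0, 0, 0, 0.25], [0.06, 0, 0, 0, 0, 0, 0.25], [0.08, 0, 0.1, 0, 0, 0, 0.25], [0.1, -0.08, 0.2, 0, 0, 0.04, 0.25], [0.1, -0.18, 0.27, 0, 0, 0.08, 0.25], [0.08, -0.26, 0.27, 0, 0, 0.13, 0.25], [0.05, -0.33, 0.27, 0, 0, 0.18, 0.25], [0.02, -0.36, 0.27, 0, 0, 0.23, 0.25], [0, -0.36, 0.27, 0, 0, 0.28, 0.25], [-0.02, -0.36, 0.27, 0, 0, 0.33, 0.25]]

```text
clock: 11.35
eef_pos: [434.4, -235.7, 157.9]
eef_rot: [-3.141, 0.0, 0.955]
wrist_force: [-0.2, -0.0, -0.7]
finger_gap: 70.4
finger_force: 0.0
```

```bash
python3 st.py; python3 bin.py 385 -57
```

```text
11.35 [ 434.4 -235.7  157.9] closing -35.3 [-0.57  0.22  1.73 -0.    1.18  0.04] F [-0.2 -0.  -0.7] 70.4 0.0
top 78 346 [382.1 -27.9 106.4 104.9  88.9] y [-79.9  26. ] x [329.3 434.6]
top 10 911 [381.6 -54.7 160.  104.9  88.9] y [-134.8   25.8] x [328.4 434.1]
scene 78 393 [383.8 -30.  114.2 110.3  88.8] y [-84.3  27.3] x [329.5 438.6]
scene 10 1892 [383.4 -53.6 161.6 110.5  88.4] y [-134.5   25.8] x [330.2 438.5]
```

Request:
servo_tool:
  motion:
    - [[-0.03, 0.04, 0, 0, 0, 0.04, 0.25], [-0.06, 0.08, 0, 0, 0, 0.08, 0.25], [-0.09, 0.12, 0, 0, 0, 0.12, 0.25], [-0.109, 0.136, -0.04, 0, 0, 0.16, 0.25], [-0.109, 0.136, -0.12, 0, 0, 0.19, 0.25], [-0.109, 0.136, -0.2, 0, 0, 0.19, 0.25], [-0.109, 0.136, -0.26, 0, 0, 0.19, 0.25], [-0.109, 0.136, -0.272, 0, 0, 0.19, 0.25], [-0.109, 0.136, -0.272, 0, 0, 0.19, 0.25]]

```text
clock: 12.35
eef_pos: [380.7, -166.7, 21.9]
eef_rot: [-3.14, -0.001, 1.545]
wrist_force: [0.7, -0.8, -0.5]
finger_gap: 70.4
finger_force: 0.0
```

```bash
python3 st.py
```

```text
12.35 [ 380.7 -166.7   21.9] closing -1.5 [-0.5   0.28  2.05  0.    0.82 -0.48] F [ 0.7 -0.8 -0.5] 70.4 0.0
```

Request:
servo_tool:
  motion:
    - [[0, 0.025, 0, 0, 0, 0.002, 0.25], [0, 0.042, 0, 0, 0, 0.002, 0.25], [0.0005, 0.06, 0, 0, 0, 0.002, 0.25], [0.001, 0.09, 0, 0, 0, 0.002, 0.25], [0.002, 0.12, 0, 0, 0, 0.002, 0.25], [0.003, 0.15, 0, 0, 0, 0.002, 0.25], [0.004, 0.18, 0, 0, 0, 0.002, 0.25], [0.005, 0.21, 0, 0, 0, 0.002, 0.25], [0.006, 0.24, 0, 0, 0, 0.002, 0.25], [0.007, 0.27, 0, 0, 0, 0.002, 0.25]]

```text
clock: 13.35
eef_pos: [384.4, -30.9, 22.8]
eef_rot: [3.14, 0.001, 1.554]
wrist_force: [-0.4, -3.1, 3.1]
finger_gap: 70.3
finger_force: 1.7
```

Request:
servo_tool:
  motion:
    - [[0.001, 0.03, 0, 0, 0, 0, 0.25], [0.0017, 0.06, 0, 0, 0, 0, 0.25], [0.0025, 0.09, 0, 0, 0, 0, 0.25], [0.0035, 0.12, 0, 0, 0, 0, 0.25], [0.0045, 0.145, 0, 0, 0, 0, 0.25], [0.005, 0.16, 0, 0, 0, 0, 0.25], [0.005, 0.17, 0, 0, 0, 0, 0.25], [0.005, 0.175, 0, 0, 0, 0, 0.25]]

```text
clock: 14.15
eef_pos: [386.5, 56.0, 22.2]
eef_rot: [3.141, 0.0, 1.554]
wrist_force: [-0.3, -3.5, 2.3]
finger_gap: 70.1
finger_force: 1.7
```

```bash
python3 st.py; python3 bin.py 387 140
```

```text
14.15 [386.5  56.   22.2] closing -1.0 [ 0.05  0.23  2.11 -0.    0.8   0.07] F [-0.3 -3.5  2.3] 70.1 1.691325567662716
top 78 274 [390.3 212.2 108.7  42.7 167.1] y [182.1 225.8] x [335.4 439.6]
top 10 721 [390.3 212.2 108.7  42.7 167.1] y [183.9 225.6] x [335.7 439.4]
scene 78 352 [388.6 140.3 176.  107.7  88.9] y [ 64.6 228.3] x [335.9 443.4]
scene 10 1505 [389.5 140.4 176.  109.2  89. ] y [ 60.5 226.8] x [337.  443.6]
```

Request:
servo_tool:
  motion:
    - [[0.001, 0.025, 0, 0, 0, -0.001, 0.25], [0.002, 0.05, 0, 0, 0, -0.001, 0.25], [0.003, 0.075, 0, 0, 0, -0.001, 0.25], [0.004, 0.1, 0, 0, 0, -0.001, 0.25], [0.0055, 0.13, 0, 0, 0, -0.001, 0.25], [0.0065, 0.16, 0, 0, 0, -0.001, 0.25], [0.008, 0.19, 0, 0, 0, -0.001, 0.25], [0.009, 0.22, 0, 0, 0, -0.001, 0.25], [0.01, 0.24, 0, 0, 0, -0.001, 0.25], [0.011, 0.255, 0, 0, 0, -0.001, 0.25]]

```text
clock: 15.25
eef_pos: [391.9, 183.4, 21.9]
eef_rot: [-3.141, 0.0, 1.55]
wrist_force: [0.3, -4.0, 3.0]
finger_gap: 70.3
finger_force: 1.6
```

Request:
servo_tool:
  motion:
    - [[0.0003, 0.01, 0, 0, 0, 0, 0.25], [0.0005, 0.015, 0, 0, 0, 0, 0.25], [0.0005, 0.015, 0, 0, 0, 0, 0.25]]

```text
clock: 15.55
eef_pos: [392.1, 190.8, 21.9]
eef_rot: [-3.141, -0.0, 1.55]
wrist_force: [-0.2, -0.5, -0.2]
finger_gap: 70.6
finger_force: 0.0
```

```bash
python3 st.py; cat > fr.py <<'E'
from m import *
import sys
for n in sys.argv[1:]:
    c=cam(n);P=cloud(c);q=P.reshape(-1,3);q=q[~np.isnan(q[:,0])]
    for nm,xc in(('bin',391),('b',509),('a',624)):
        f=q[(q[:,2]>20)&(q[:,2]<50)&(abs(q[:,0]-xc)<40)&(q[:,1]>180)&(q[:,1]<235)]
        s=q[(q[:,2]>90)&(q[:,2]<99)&(abs(q[:,0]-xc)<59)&(q[:,1]>250)&(q[:,1]<405)]
        o=''
        if len(f)>20:
            x,y=f[:,0],f[:,1]
            med=np.median(y);k=abs(y-med)<6;x,y=x[k],y[k]
            p=np.polyfit(x,y,1); o=f'front y {np.polyval(p,xc):.1f} slope {np.degrees(p[0]):.2f} n {len(x)}'
        print(n,nm,o,'rim',rect(s) if len(s)>10 else '',len(s), np.percentile(s[:,1],99).round(1) if len(s) else '')
E
python3 fr.py top scene
```

```text
15.55 [392.1 190.8  21.9] closing -1.2 [0.37 0.32 2.   0.   0.83 0.39] F [-0.2 -0.5 -0.2] 70.6 0.0
top bin  rim [444.2 344.3  32.8   7.  100.4] 38 360.3
top b front y 221.7 slope -0.63 n 83 rim [508.6 341.8 105.6  82.4 178.6] 312 382.5
top a front y 216.5 slope -0.52 n 131 rim [6.227e+02 3.356e+02 1.071e+02 8.470e+01 4.000e-01] 310 377.3
scene bin front y 201.4 slope -0.11 n 83 rim [395.4 321.3 108.7  86.6 177. ] 162 363.7
scene b front y 222.7 slope -1.12 n 135 rim [5.078e+02 3.387e+02 1.154e+02 9.160e+01 1.000e-01] 192 384.4
scene a front y 217.2 slope -0.36 n 153 rim [621.4 334.5 114.3  88.4 178.3] 189 377.3
```

Request:
servo_tool:
  motion:
    - [[0, 0.008, 0, 0, 0, 0, 0.25], [0.0002, 0.016, 0, 0, 0, 0, 0.25], [0.0003, 0.024, 0, 0, 0, 0, 0.25], [0.0004, 0.03, 0, 0, 0, 0, 0.25], [0.0005, 0.034, 0, 0, 0, 0, 0.25], [0.0005, 0.037, 0, 0, 0, 0, 0.25], [0.0005, 0.039, 0, 0, 0, 0, 0.25], [0.0005, 0.039, 0, 0, 0, 0, 0.25]]

```text
clock: 16.45
eef_pos: [392.5, 210.3, 22.0]
eef_rot: [3.141, -0.0, 1.551]
wrist_force: [-1.0, 0.3, -0.4]
finger_gap: 70.4
finger_force: 0.0
```

Request:
servo_tool:
  motion:
    - [[0, -0.03, 0, 0, 0, 0, 0.25], [0, -0.12, 0, 0, 0, 0, 0.25], [0, -0.2, 0, 0, 0, 0, 0.25], [0, -0.3, 0.05, 0, 0, 0, 0.25], [0, -0.4, 0.15, 0, 0, 0, 0.25], [0, -0.45, 0.25, 0, 0, 0, 0.25], [0, -0.45, 0.25, 0, 0, 0, 0.25]]

```text
clock: 17.15
eef_pos: [392.8, -16.6, 149.8]
eef_rot: [3.138, 0.0, 1.549]
wrist_force: [0.6, 0.1, 0.0]
finger_gap: 70.5
finger_force: 0.0
```

```bash
python3 st.py; python3 fr.py top scene wrist;  python3 - <<'E'
from h import *
save(cam('wrist'),'w2.png'); save(cam('top'),'t2.png',(40,80,220,330),2.4)
E
```

```text
17.15 [392.8 -16.6 149.8] closing -1.3 [-0.14  0.    2.    0.    1.13 -0.11] F [0.6 0.1 0. ] 70.5 0.0
top bin front y 220.0 slope -0.93 n 167 rim [393.7 338.7 105.4  86.1 179. ] 307 380.8
top b front y 221.8 slope -1.22 n 154 rim [508.7 342.  105.6  82.3 178.6] 305 383.3
top a front y 216.5 slope -0.60 n 134 rim [622.9 336.1 106.1  83.5 179.1] 309 377.0
scene bin front y 221.4 slope -1.37 n 117 rim [396.4 338.6 107.4  88.8   0.6] 165 382.1
scene b front y 222.9 slope -1.79 n 134 rim [510.8 339.7 108.2  88.9 178.9] 190 384.1
scene a front y 217.2 slope -0.49 n 149 rim [623.6 333.5 112.7  94.    2.4] 190 377.1
wrist bin  rim  0 
wrist b  rim  0 
wrist a  rim  0
```

View pics/t2.png

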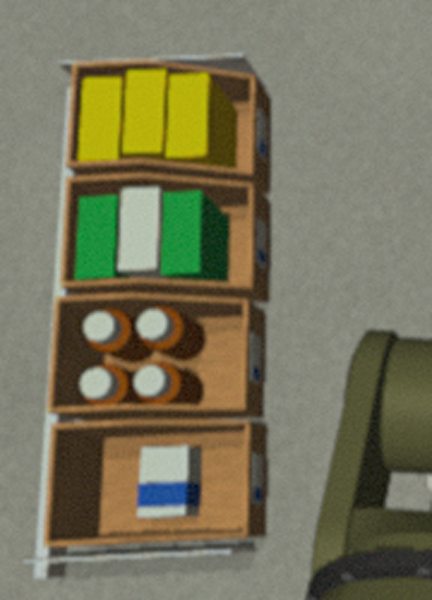

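View pics/w2.png

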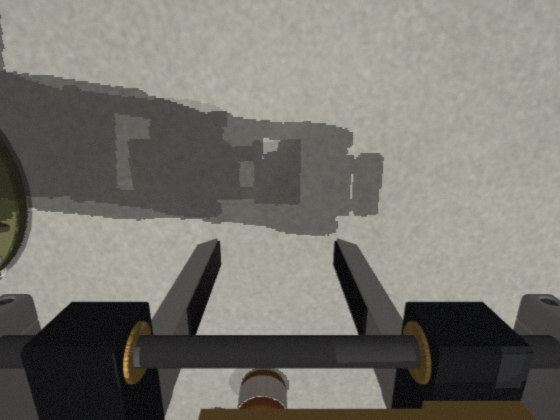

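Top crop: the bin stands in the bay at crop (155,480) with the carton lying flat in it, in line with its neighbours. The wrist picture shows only the bench, the fingers and the jar. The front reads about 220.7 and should be about 222.8, so it gets a gentle 2 mm nudge.

Request:
servo_tool:
  motion:
    - [[0, 0, -0.08, 0, 0, 0, 0.25], [0, 0.05, -0.16, 0, 0, 0, 0.25], [0, 0.12, -0.22, 0, 0, 0, 0.25], [0, 0.2, -0.256, 0, 0, 0, 0.25], [0, 0.28, -0.256, 0, 0, 0, 0.25], [0, 0.35, -0.256, 0, 0, 0, 0.25], [0, 0.4, -0.256, 0, 0, 0, 0.25], [0, 0.43, -0.256, 0, 0, 0, 0.25], [0, 0.43, -0.256, 0, 0, 0, 0.25], [0, 0.43, -0.256, 0, 0, 0, 0.25]]

```text
clock: 18.4
eef_pos: [391.5, 200.2, 18.0]
eef_rot: [-3.14, 0.001, 1.552]
wrist_force: [0.4, 0.7, 0.2]
finger_gap: 70.7
finger_force: 0.0
```

Creep +14.5 mm to y ≈ 214.7.

Request:
servo_tool:
  motion:
    - [[0, 0.008, 0, 0, 0, 0, 0.25], [0, 0.015, 0, 0, 0, 0, 0.25], [0, 0.02, 0, 0, 0, 0, 0.25], [0, 0.022, 0, 0, 0, 0, 0.25], [0, 0.024, 0, 0, 0, 0, 0.25], [0, 0.026, 0, 0, 0, 0, 0.25], [0, 0.0275, 0, 0, 0, 0, 0.25], [0, 0.029, 0, 0, 0, 0, 0.25], [0, 0.029, 0, 0, 0, 0, 0.25]]

```text
clock: 19.3
eef_pos: [392.4, 214.8, 19.0]
eef_rot: [3.142, -0.0, 1.55]
wrist_force: [1.3, -1.0, -0.1]
finger_gap: 70.7
finger_force: 0.4
```

Request:
servo_tool:
  motion:
    - [[0, -0.03, 0, 0, 0, 0, 0.25], [0, -0.12, 0, 0, 0, 0, 0.25], [0, -0.2, 0, 0, 0, 0, 0.25], [0, -0.3, 0.05, 0, 0, 0, 0.25], [0, -0.4, 0.15, 0, 0, 0, 0.25], [0, -0.45, 0.25, 0, 0, 0, 0.25], [0, -0.45, 0.25, 0, 0, 0, 0.25], [0, -0.45, 0.25, 0, 0, 0, 0.25]]

```text
clock: 20.1
eef_pos: [394.0, -11.9, 147.2]
eef_rot: [3.135, 0.001, 1.548]
wrist_force: [-0.4, 0.7, -0.2]
finger_gap: 70.6
finger_force: 0.0
```

```bash
python3 st.py; python3 fr.py top scene
```

```text
20.1 [394.  -11.9 147.2] closing -1.3 [-0.12  0.01  2.    0.    1.12 -0.1 ] F [-0.4  0.7 -0.2] 70.6 0.0
top bin front y 224.3 slope -1.03 n 167 rim [393.4 342.5 105.   85.6 178.9] 315 384.7
top b front y 221.8 slope -1.09 n 157 rim [508.1 340.7 106.2  86.1 177.2] 312 383.1
top a front y 216.4 slope -0.87 n 133 rim [622.6 335.7 106.1  82.9 178.7] 299 376.9
scene bin front y 225.8 slope -1.20 n 118 rim [396.4 343.8 107.9  88.  177.2] 167 386.9
scene b front y 222.8 slope -1.64 n 134 rim [508.4 342.8 116.8  89.    4.1] 188 383.8
scene a front y 217.2 slope -0.49 n 156 rim [621.7 323.6 113.8 107.9 179.4] 187 377.2
```

```bash
python3 - <<'E'
from m import *
import pickle
d=pickle.load(open('c0.pkl','rb'))
for n in('top','scene'):
    P=cloud(d[n]);q=P.reshape(-1,3);q=q[~np.isnan(q[:,0])]
    f=q[(q[:,2]>20)&(q[:,2]<50)&(abs(q[:,0]-739)<35)&(q[:,1]>190)&(q[:,1]<235)]
    y=f[:,1]
    if len(y)>10:
        k=abs(y-np.median(y))<6; p=np.polyfit(f[k,0],y[k],1); print(n,'fix front',np.polyval(p,739),np.degrees(p[0]),k.sum())
    for a,b in((336,395),(395,450)):
        u=q[(q[:,2]>31)&(q[:,2]<37)&(q[:,0]>a)&(q[:,0]<b)&(q[:,1]>395)&(q[:,1]<430)]
        if len(u)>5: print(n,'upstand top',np.median(u[:,0]),np.percentile(u[:,1],[5,25,50,75,95]).round(1),len(u))
    pl=q[(q[:,2]>10)&(q[:,2]<78)&(abs(q[:,0]-329)<8)&(q[:,1]>190)&(q[:,1]<440)]
    if len(pl)>5: print(n,'plate y',np.percentile(pl[:,1],[1,99]),len(pl))
E
```

```text
top fix front 215.30681623462755 -1.0531450689020196 113
top upstand top 364.28571541075627 [407.2 407.9 409.2 410.4 412.3] 68
top upstand top 421.3051073879796 [406.1 407.1 408.4 409.5 411.1] 53
top plate y [228.77562384 411.64981906] 179
scene fix front 215.80472703201153 -0.9804712558014204 155
scene upstand top 366.18350405845706 [407.4 409.  410.5 411.9 412.8] 26
scene upstand top 406.6109547222934 [408.  408.6 409.3 411.5 412.6] 13
scene plate y [230.61119858 409.22185783] 628
```

The bin's front is level with its neighbour to about 0.5 mm and within about 3 mm of the rack's own line. It stands square to about 0.2°, and the other bins haven't moved. Handing in.

```bash
python3 -c "
from cell import manip
print(manip.sign_off())"
```

```text
the job is handed in; nothing more can be done
None
```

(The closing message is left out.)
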